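Find the corner that rocks and weigh it down

TASK

The aluminium cover on the granite plate rocks: one of its four feet is too short. Lightly press its corner pads one after another with the fingertips to feel which corner gives, then press a solid corner and the giving corner once more, alternately, to be sure. Then take the brass weight from its stand and set it gently, fully home, in the hole beside the giving corner, so that this corner stays down; do not shove the cover along the plate or disturb the oil filter and the spray can.

Things in the scene. Friction and masses are not known exactly. Their poses are not given: they have to be found in the camera images.
- surface_plate: dark granite plate, fixed, 200 x 200 x 30 mm; origin at the centre of its underside, z up; its level top is 30 mm above the origin. A stack of tall crates stands left of the chest (y above 0.5 m); keep the arm clear of it
- cover_center (a point): centre of the flat top of a square aluminium cover 120 x 120 mm, loose on the granite plate on four small feet hidden under its corners; the top is 20 mm above the granite (a 2 mm high, 26 mm wide boss covers this point); x and y along its edges, z up
- cover: the same cover (about 0.75 kg), origin at its underside. It rests level, its weight off centre. One foot is 3 mm short: about 0.5 to 2 N on the pad above that foot tips the cover until the foot meets the granite, the pad about 3 mm lower; then it is solid. Let go, it tips back. The other three pads are solid at once
- pad_1: one of four round steel corner pads to press on, 24 mm across, raised 3 mm above the cover's top; origin at the centre of the pad's top face, 23 mm above the granite; fixed to the cover at x +44, y +44 mm of its centre; pad_3 lies diagonally opposite
- pad_2: one of four round steel corner pads to press on, 24 mm across, raised 3 mm above the cover's top; origin at the centre of the pad's top face, 23 mm above the granite; fixed to the cover at x -44, y +44 mm of its centre; pad_4 lies diagonally opposite
- pad_3: one of four round steel corner pads to press on, 24 mm across, raised 3 mm above the cover's top; origin at the centre of the pad's top face, 23 mm above the granite; fixed to the cover at x -44, y -44 mm of its centre; pad_1 lies diagonally opposite
- pad_4: one of four round steel corner pads to press on, 24 mm across, raised 3 mm above the cover's top; origin at the centre of the pad's top face, 23 mm above the granite; fixed to the cover at x +44, y -44 mm of its centre; pad_2 lies diagonally opposite
- hole_1 (a point): mouth of the 12.5 mm through hole in the cover beside pad_1, on the cover's top face, at x +24, y +24 mm of its centre; chamfered 1.5 mm
- hole_2 (a point): mouth of the 12.5 mm through hole in the cover beside pad_2, on the cover's top face, at x -24, y +24 mm of its centre; chamfered 1.5 mm
- hole_3 (a point): mouth of the 12.5 mm through hole in the cover beside pad_3, on the cover's top face, at x -24, y -24 mm of its centre; chamfered 1.5 mm
- hole_4 (a point): mouth of the 12.5 mm through hole in the cover beside pad_4, on the cover's top face, at x +24, y -24 mm of its centre; chamfered 1.5 mm
- weight (a point): brass weight, 0.35 kg, upright in its stand: round body 34 mm across and 40 mm tall, under it a shoulder 20 mm across and 6 mm high, under that a shank 10 mm across, 14 mm long, tip chamfered. This point is the centre of the  20 mm below its top, 26 mm above the shoulder's underside, 40 mm above the tip. Fully home, the shoulder rests on the cover and this point is 26 mm above the hole's mouth
- weight_stand: wooden block, fixed, 70 x 70 x 30 mm, with a 12.5 mm hole in the middle in which the weight stands, its shoulder on the block; origin at the centre of the underside, on the chest top
- oil_filter: blue oil filter, loose, 70 mm across, 89 mm tall, at the back left; origin at the centre of its underside
- spray_can: spray can with red cap, loose, 67 mm across, 209 mm tall, at the back right; origin at the centre of its underside
- brass_weight: the same weight; origin at the centre of the shank's tip, z up
Not all that is in view belongs to the job. Leave any green or turquoise look-alike of the brass_weight alone.

How it is judged:
By the outcome, as a careful person would: the job done as asked, in the order asked, and still so for the second after the job is handed in, with the robot touching nothing.
It also fails if it takes over 72 s, if anything falls off the work surface, if the arm or the gripper's body presses on something with over 40 N, if the wrist force passes 120 N, or if a joint passes its speed limit or range.

ROBOT

A 7-joint arm with a two-finger parallel gripper is mounted at the origin on a cart in front of the work surface, level with it; the furniture and walls round the work are solid. World frame = base frame: x ahead of the robot, y to its left, z up, the work surface at z = 0. Lengths are in m, angles in rad, forces in N, time in s.
With the tool pointing down it reaches from about 0.35 to 0.9 m from the base axis. Payload 19.9 kg.
Tool frame: the origin (TCP) lies on the centre line of the jaws, within the pads' length; the fingertips stand 14 mm ahead of it and the grasp point (between the pads) lies 5 mm behind it; z points along the fingers, y is the line along which they close (so a half turn about z gives the same grasp; the last joint's range is limited). The gripper opens to 85 mm and grips with 20 to 120 N. Pads are 22 mm wide; open, the fingers measure 114 mm over their backs; the gripper's body (76 mm by 85 mm) begins 54 mm behind the grasp point. The pads swing forward as they close: fully open they stand 13 mm farther back than shut.
Start: joints at [-0.042, 0.417, -0.01, 1.614, 0.005, 1.111, -0.053], TCP at [0.625, 0, 0.245] pointing down, gripper open.
Joint ranges: [-2.81, 2.81], [-0.39, 2.02], [-1.27, 1.25], [0.06, 2.57], [-1.19, 4.33], [0.19, 2], [-2.82, 2.82]. Speed limits (rad/s): [1.89, 1.89, 2.39, 2.39, 3.01, 3.01, 3.01].

INTERFACE

Orientations are given as a rotation vector (axis times angle).
In Python, from plant import bot, viewer gives the robot as it stands.
- The arm moves only by the tool step_arm, never from a script. Its argument "steps" is a list of rows, each a list of 6 numbers: the shift along the tool's x, y, z as a fraction of full scale, then the turn, a rotation vector about the tool's x, y, z as a fraction of full scale. In form: [[x, y, z, ax, ay, az], ...]. A call has 1 to 8 rows; each row shifts and turns the commanded pose from where the row before left it, along the tool's axes as they then stand; what a row does not reach is not made up. Full scale, the value 1, is 0.3 m for a shift and 180 degrees for a turn. A row lasts 1/10 s, in which the tool goes at most 50 mm and 8.59 degrees, less where a joint would pass 70% of its speed; a pose out of reach is approached as far as the arm can. A call with a number of a shift or a turn outside -1 to 1 is refused whole. A call with a gripper value outside its range is refused whole. "jaw" is the finger opening in mm, from 0 to 85.4, set as the call begins (left out, the last holds). The fingers move at their own pace and stop on an object; "newtons" is the grip in N (left out, the last holds). Time passes only in rows, so rows that do not move let the fingers close. It gives the time, the measured TCP pose, the force, the opening and the grip force at its end, in the units of the state.
- bot.state(): the state, without advancing time (a new reading comes with each control period).
- viewer.grab_frame(name): name is "scene" or "side" or "wrist"; returns a dict with "image" (384x512x3 uint8, red, green, blue), "z_map" (384x512 float32, m along the optical axis (not along the pixel's ray), 0 where there is no reading), "K" (3x3 intrinsics, pixels), "D" ([k1, k2, p1, p2, k3] as OpenCV has them; the pictures are not rectified), "cam_to_world" (4x4, takes a point from camera to world coordinates). Camera axes: x right, y down, z forward; pixel columns grow to the right and rows downward; lengths in m; the calibration is good to about 2 mm. A picture is of the moment at which its call begins.
- bot.job_done(): hands the job in; it is judged then, once.
The state is a dict: "clock": time; "q": joint angles; "joint_velocities": joint speeds; "joint_torque": joint torques, N m; "position": TCP position; "eef_rot": TCP orientation; "force": force on the tool from outside, world axes, zero at the start; "wrist_torque": the same for the moment, N m; "finger_gap": finger opening in m; "finger_force": force on a finger pad.
Only numpy, scipy, OpenCV 4.12 (cv2) and the standard library are available. Lean on these libraries where they do the work, as an engineer would, in place of code of your own. Each camera call takes 0.05 s, during which the arm holds its last target. There are 200 camera calls.

## Working session

There is one attempt and no reset: what is moved stays moved. The work goes in short steps, Python scripts to look and compute and a tool call to move; the robot and the scene stay as the last step left them, time stands still between calls to the robot, and variables do not carry over. Pictures are saved under pics/ and viewed, at most 10 in all, crops included, and the job is handed in when it is done.

Besides the shell and the picture viewer there is one more tool, called as name([rows], argument=value, ...), one row to a line, values as JSON. step_arm: Moves the arm, as the interface text tells. Shift numbers are shares of 0.3 m and turn numbers shares of 180 degrees, none past 1 either way. Its arguments: {"type":"object","properties":{"steps":{"type":"array"},"jaw":{"type":"number"},"newtons":{"type":"number"}},"required":["steps"]}

```bash
mkdir -p pics; python3 - <<'E'
from plant import bot, viewer
import cv2, numpy as np
s=bot.state(); print({k:np.round(v,4).tolist() for k,v in s.items()})
for n in ("scene","wrist"):
    f=viewer.grab_frame(n); np.savez('%s0.npz'%n,**f)
    cv2.imwrite(f'pics/{n}0.png',cv2.resize(f['image'][:,:,::-1],(800,600),interpolation=cv2.INTER_CUBIC))
E
```

```text
{'clock': 0.0, 'q': [-0.0415, 0.418, -0.0103, 1.6142, 0.0047, 1.1107, -0.053], 'joint_velocities': [-0.0008, -0.0002, 0.0005, 0.0003, -0.0002, -0.0003, 0.0008], 'joint_torque': [0.0003, -86.4445, 0.6793, -43.4904, 0.0192, 0.0074, 0.0001], 'position': [0.6247, -0.0, 0.2447], 'eef_rot': [-2.2209, -2.2209, 0.0015], 'force': [-0.1491, -0.1446, -0.5839], 'wrist_torque': [0.0465, -0.0042, -0.004], 'finger_force': 0.0, 'finger_gap': 0.0851}
```

View pics/scene0.png

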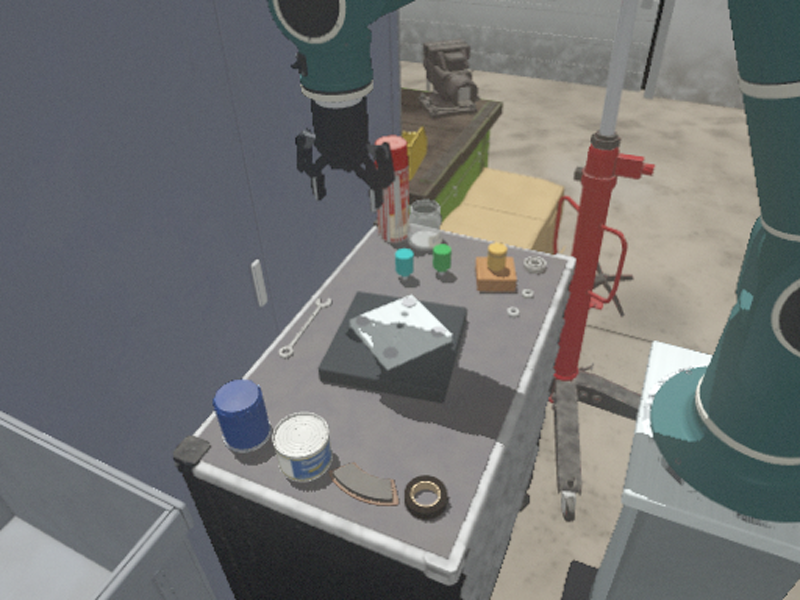

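View pics/wrist0.png

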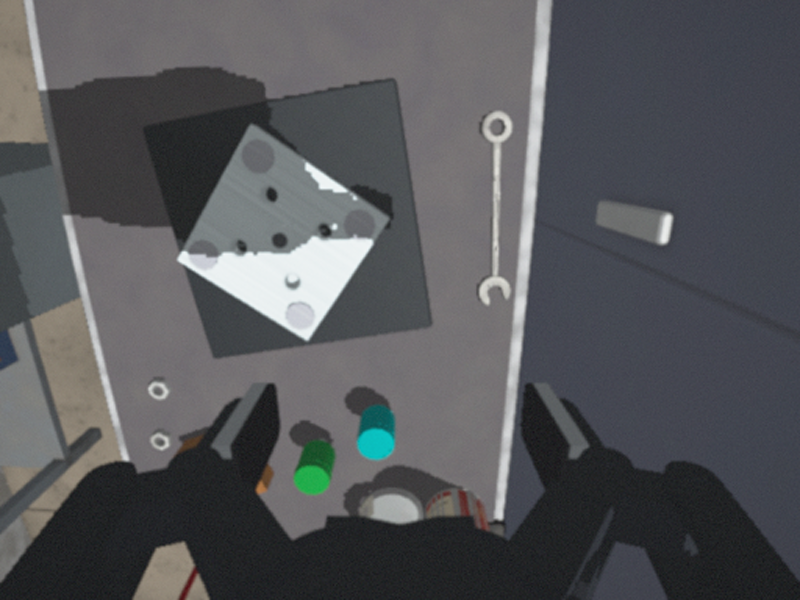

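The brass (yellow) weight is on the wooden stand at scene (497,257). The look-alikes are the green one at (442,257) and the turquoise one at (404,262); I'll leave both. In the wrist view the pads are at (258,156), (359,223), (300,315) and (204,254), and the boss is at (279,240).

```bash
cat > h.py <<'E'
import numpy as np, cv2
from scipy.spatial.transform import Rotation as R
def onplane(f,uv,z):  # uv in 800x600 pictures of full frame
    p=(np.array(uv,float).reshape(-1,1,2)+.5)*0.64-.5
    n=cv2.undistortPoints(p,f['K'],f['D']).reshape(-1,2)
    d=np.c_[n,np.ones(len(n))]@f['cam_to_world'][:3,:3].T
    o=f['cam_to_world'][:3,3]
    return o+d*((z-o[2])/d[:,2])[:,None]
def tocam(f,P):
    T=np.linalg.inv(f['cam_to_world']); c=np.atleast_2d(P)@T[:3,:3].T+T[:3,3]
    u=cv2.projectPoints(c,np.zeros(3),np.zeros(3),f['K'],f['D'])[0].reshape(-1,2)
    return (u+.5)/.64-.5
E
python3 - <<'E'
from h import *
w=dict(np.load('wrist0.npz')); s=dict(np.load('scene0.npz'))
p=onplane(w,[(258,156),(359,223),(300,315),(204,254)],.053); print('pads',p.round(4),p.mean(0))
c=onplane(w,[(252,124),(390,217),(309,341),(178,260)],.05); print('corners',c.round(4),c.mean(0))
print('edges',np.linalg.norm(p-np.roll(p,1,0),axis=1),np.degrees(np.arctan2(*(p-np.roll(p,1,0))[:,[1,0]].T)))
print('holes',onplane(w,[(272,194),(325,230),(293,280),(241,246)],.05).round(4))
print('plate',onplane(w,[(145,127),(396,79),(432,325),(215,357)],.03).round(4))
print('weight',onplane(s,(497,248),.076).round(4), 'green',onplane(s,(442,250),.05),onplane(s,(404,256),.05))
print('can,filter',onplane(s,(390,145),.209),onplane(s,(240,392),.089))
print('wcam',w['cam_to_world'].round(3),'scene cam',s['cam_to_world'][:3,3])
from plant import viewer
f=viewer.grab_frame('side'); np.savez('side0.npz',**f)
img=cv2.resize(f['image'][:,:,::-1],(800,600),interpolation=cv2.INTER_CUBIC); 
a=cv2.resize(s['image'][:,:,::-1][140:204,290:375],(531,400),interpolation=cv2.INTER_CUBIC)
cv2.imwrite('pics/side0.png',img);cv2.imwrite('pics/crop.png',a)
E
```

```text
pads [[ 0.5219  0.0872  0.053 ]
 [ 0.5936  0.0387  0.053 ]
 [ 0.544  -0.0344  0.053 ]
 [ 0.4726  0.0156  0.053 ]] [0.53299456 0.02680612 0.053     ]
corners [[ 0.5186  0.1093  0.05  ]
 [ 0.6167  0.0428  0.05  ]
 [ 0.549  -0.0583  0.05  ]
 [ 0.4494  0.0104  0.05  ]] [0.53341396 0.02604215 0.05      ]
edges [0.08694524 0.08650814 0.08834022 0.08717152] [  55.42028764  -34.07875708 -124.14881059  145.00217929]
holes [[ 0.529   0.0601  0.05  ]
 [ 0.5672  0.0331  0.05  ]
 [ 0.5398 -0.0061  0.05  ]
 [ 0.5013  0.0211  0.05  ]]
plate [[ 0.4278  0.1108  0.03  ]
 [ 0.6213  0.1413  0.03  ]
 [ 0.6518 -0.0517  0.03  ]
 [ 0.4581 -0.0828  0.03  ]]
weight [[ 0.4439 -0.2114  0.076 ]] green [[ 0.54624167 -0.20286671  0.05      ]] [[ 0.60438227 -0.15783085  0.05      ]]
can,filter [[ 0.67962476 -0.270429    0.209     ]] [[0.6602009  0.27122849 0.089     ]]
wcam [[ 1.     0.    -0.002  0.625]
 [-0.    -0.95  -0.312  0.081]
 [-0.002  0.312 -0.95   0.373]
 [ 0.     0.     0.     1.   ]] scene cam [0.21687165 0.7016126  0.71690398]
```

View pics/crop.png

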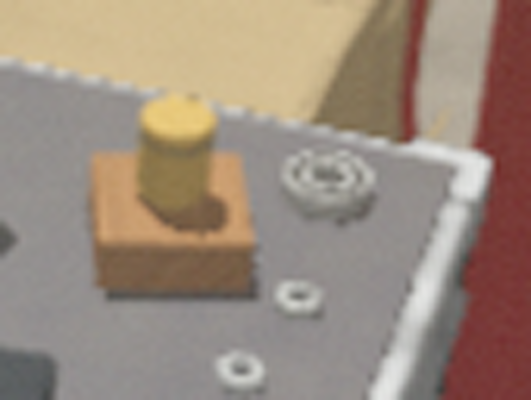

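View pics/side0.png

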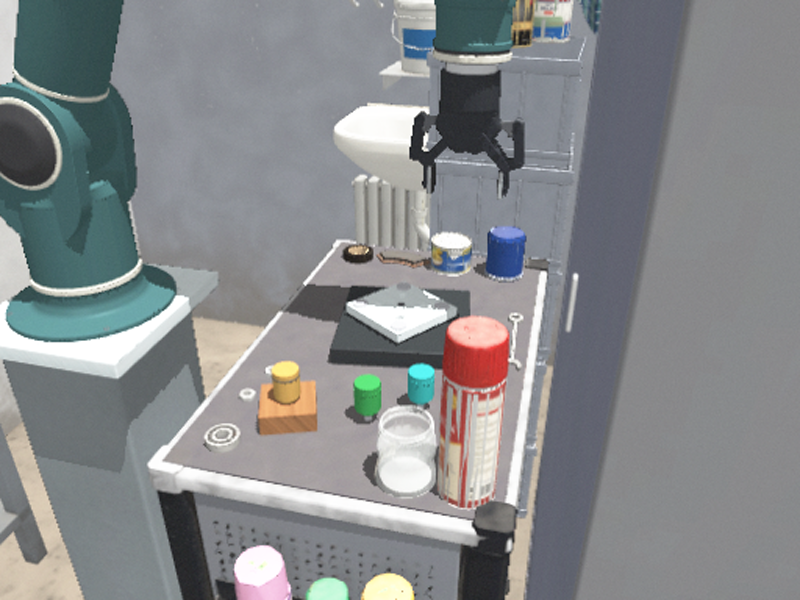

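The crop shows the brass weight upright on the wooden block, clear of the look-alikes. Side view: weight top at (287,369), green (368,382), turquoise (421,371). Next I'll close the jaw and hover over pad A at (0.5217, 0.0876).

step_arm([
  [0.0365, -0.043, 0.069, 0, 0, 0],
  [0.0365, -0.043, 0.069, 0, 0, 0],
  [0.0365, -0.043, 0.069, 0, 0, 0],
  [0.0365, -0.043, 0.069, 0, 0, 0],
  [0.0365, -0.043, 0.069, 0, 0, 0],
  [0.0365, -0.043, 0.069, 0, 0, 0],
  [0.0365, -0.043, 0.069, 0, 0, 0],
  [0.0365, -0.043, 0.069, 0, 0, 0],
], jaw=0, newtons=20)

```text
clock: 0.95
position: [0.5211, 0.088, 0.0788]
eef_rot: [-2.221, -2.221, 0.0]
force: [0.9, 0.3, 0.1]
finger_gap: 0.0001
finger_force: 0.0
```

step_arm([
  [0, 0, 0, 0, 0, 0],
  [0, 0, 0, 0, 0, 0],
  [0, 0, 0, 0, 0, 0],
])

```text
clock: 1.25
position: [0.5226, 0.0872, 0.0803]
eef_rot: [2.222, 2.22, 0.001]
force: [-0.4, 0.0, -0.2]
finger_gap: -0.0
finger_force: 0.0
```

step_arm([
  [0, 0, 0.017, 0, 0, 0],
  [0, 0, 0.017, 0, 0, 0],
  [0, 0, 0, 0, 0, 0],
  [0, 0, 0, 0, 0, 0],
])

```text
clock: 1.65
position: [0.5218, 0.0875, 0.0693]
eef_rot: [-2.222, -2.221, 0.001]
force: [-0.4, 0.3, -0.0]
finger_gap: 0.0
finger_force: 0.0
```

step_arm([
  [0, 0, 0.0033, 0, 0, 0],
  [0, 0, 0, 0, 0, 0],
  [0, 0, 0, 0, 0, 0],
])

```text
clock: 1.95
position: [0.5218, 0.0876, 0.0685]
eef_rot: [2.221, 2.221, 0.0]
force: [-0.1, -0.2, 0.4]
finger_gap: -0.0002
finger_force: 0.0
```

step_arm([
  [0, 0, 0.0033, 0, 0, 0],
  [0, 0, 0, 0, 0, 0],
  [0, 0, 0, 0, 0, 0],
])

```text
clock: 2.25
position: [0.5218, 0.0876, 0.0675]
eef_rot: [-2.221, -2.221, 0.0]
force: [-0.0, -0.0, 0.3]
finger_gap: 0.0001
finger_force: 0.0
```

step_arm([
  [0, 0, 0.0033, 0, 0, 0],
  [0, 0, 0, 0, 0, 0],
  [0, 0, 0, 0, 0, 0],
])

```text
clock: 2.55
position: [0.5218, 0.0876, 0.0665]
eef_rot: [2.221, 2.221, -0.0]
force: [1.0, 0.3, 1.4]
finger_gap: -0.0001
finger_force: 0.4
```

step_arm([
  [0, 0, 0.0017, 0, 0, 0],
  [0, 0, 0, 0, 0, 0],
  [0, 0, 0, 0, 0, 0],
])

```text
clock: 2.85
position: [0.5218, 0.0877, 0.066]
eef_rot: [-2.221, -2.221, -0.0]
force: [-0.1, 1.1, 0.9]
finger_gap: 0.0003
finger_force: 0.5
```

step_arm([
  [0, 0, 0.0033, 0, 0, 0],
  [0, 0, 0, 0, 0, 0],
  [0, 0, 0, 0, 0, 0],
])

```text
clock: 3.15
position: [0.5218, 0.0876, 0.065]
eef_rot: [-2.221, -2.221, 0.0]
force: [-0.2, 0.6, 1.3]
finger_gap: -0.0002
finger_force: 0.5
```

step_arm([
  [0, 0, 0.0033, 0, 0, 0],
  [0, 0, 0, 0, 0, 0],
  [0, 0, 0, 0, 0, 0],
])

```text
clock: 3.45
position: [0.5218, 0.0877, 0.0641]
eef_rot: [-2.221, -2.222, -0.0]
force: [-0.3, 0.0, 4.7]
finger_gap: -0.0002
finger_force: 2.3
```

step_arm([
  [0, 0, 0.0017, 0, 0, 0],
  [0, 0, 0, 0, 0, 0],
  [0, 0, 0, 0, 0, 0],
])

```text
clock: 3.75
position: [0.5219, 0.0877, 0.0639]
eef_rot: [2.221, 2.221, 0.0]
force: [-3.8, 0.4, 10.4]
finger_gap: -0.0
finger_force: 5.5
```

Pad A gave about 3 mm at roughly 1 N, then went solid. Next is pad B.

step_arm([
  [0, 0, -0.015, 0, 0, 0],
  [0, 0, -0.035, 0, 0, 0],
  [-0.0415, 0.0604, 0, 0, 0, 0],
  [-0.0415, 0.0604, 0, 0, 0, 0],
  [-0.0415, 0.0604, 0, 0, 0, 0],
  [-0.0415, 0.0604, 0, 0, 0, 0],
  [0, 0, 0, 0, 0, 0],
  [0, 0, 0.015, 0, 0, 0],
])

```text
clock: 4.55
position: [0.5944, 0.0377, 0.0745]
eef_rot: [2.222, 2.22, 0.001]
force: [-0.6, 0.8, -0.1]
finger_gap: -0.0001
finger_force: 0.0
```

step_arm([
  [0, 0, 0.01, 0, 0, 0],
  [0, 0, 0.0085, 0, 0, 0],
  [0, 0, 0, 0, 0, 0],
  [0, 0, 0, 0, 0, 0],
  [0, 0, 0, 0, 0, 0],
])

```text
clock: 5.05
position: [0.5943, 0.0379, 0.0686]
eef_rot: [2.221, 2.222, 0.0]
force: [-0.4, -1.1, 0.2]
finger_gap: 0.0002
finger_force: 0.0
```

step_arm([
  [0, 0, 0.0033, 0, 0, 0],
  [0, 0, 0, 0, 0, 0],
  [0, 0, 0, 0, 0, 0],
])

```text
clock: 5.35
position: [0.5942, 0.0377, 0.0675]
eef_rot: [-2.222, -2.221, 0.0]
force: [-0.1, 0.6, -0.0]
finger_gap: 0.0001
finger_force: 0.0
```

step_arm([
  [0, 0, 0.0017, 0, 0, 0],
  [0, 0, 0, 0, 0, 0],
  [0, 0, 0, 0, 0, 0],
])

```text
clock: 5.65
position: [0.5943, 0.0378, 0.067]
eef_rot: [2.221, 2.221, 0.0]
force: [-0.4, 0.4, 1.8]
finger_gap: -0.0003
finger_force: 1.0
```

step_arm([
  [0, 0, 0.0017, 0, 0, 0],
  [0, 0, 0, 0, 0, 0],
  [0, 0, 0, 0, 0, 0],
])

```text
clock: 5.95
position: [0.5944, 0.0378, 0.0668]
eef_rot: [2.221, 2.221, 0.0]
force: [-2.4, 0.4, 8.0]
finger_gap: -0.0002
finger_force: 4.1
```

Pad B is solid, with 8 N reached within 0.5 mm. Next is pad C.

step_arm([
  [0, 0, -0.015, 0, 0, 0],
  [0, 0, -0.027, 0, 0, 0],
  [-0.0604, -0.0416, 0, 0, 0, 0],
  [-0.0604, -0.0416, 0, 0, 0, 0],
  [-0.0604, -0.0416, 0, 0, 0, 0],
  [-0.0604, -0.0416, 0, 0, 0, 0],
  [0, 0, 0, 0, 0, 0],
  [0, 0, 0.015, 0, 0, 0],
])

```text
clock: 6.75
position: [0.545, -0.0348, 0.0754]
eef_rot: [2.221, 2.22, 0.002]
force: [0.9, -0.5, 0.1]
finger_gap: 0.0002
finger_force: 0.0
```

step_arm([
  [0, 0, 0.01, 0, 0, 0],
  [0, 0, 0.012, 0, 0, 0],
  [0, 0, 0, 0, 0, 0],
  [0, 0, 0, 0, 0, 0],
  [0, 0, 0, 0, 0, 0],
])

```text
clock: 7.25
position: [0.5444, -0.0345, 0.0679]
eef_rot: [-2.221, -2.222, 0.0]
force: [-0.7, 0.5, -0.2]
finger_gap: -0.0001
finger_force: 0.0
```

step_arm([
  [0, 0, 0.0017, 0, 0, 0],
  [0, 0, 0, 0, 0, 0],
  [0, 0, 0, 0, 0, 0],
])

```text
clock: 7.55
position: [0.5443, -0.0347, 0.0675]
eef_rot: [2.221, 2.221, -0.0]
force: [0.3, 0.8, 0.6]
finger_gap: -0.0002
finger_force: 0.0
```

step_arm([
  [0, 0, 0.0017, 0, 0, 0],
  [0, 0, 0, 0, 0, 0],
  [0, 0, 0, 0, 0, 0],
])

```text
clock: 7.85
position: [0.5444, -0.0347, 0.067]
eef_rot: [2.221, 2.221, 0.0]
force: [-0.0, 0.0, 4.1]
finger_gap: 0.0002
finger_force: 1.6
```

step_arm([
  [0, 0, 0.0013, 0, 0, 0],
  [0, 0, 0, 0, 0, 0],
  [0, 0, 0, 0, 0, 0],
])

```text
clock: 8.15
position: [0.5445, -0.0348, 0.0669]
eef_rot: [2.221, 2.221, 0.0]
force: [-2.3, -0.6, 8.5]
finger_gap: 0.0001
finger_force: 4.4
```

Pad C is solid. Next is pad D.

step_arm([
  [0, 0, -0.015, 0, 0, 0],
  [0, 0, -0.027, 0, 0, 0],
  [0.0416, -0.0604, 0, 0, 0, 0],
  [0.0416, -0.0604, 0, 0, 0, 0],
  [0.0416, -0.0604, 0, 0, 0, 0],
  [0.0416, -0.0604, 0, 0, 0, 0],
  [0, 0, 0, 0, 0, 0],
  [0, 0, 0.015, 0, 0, 0],
])

```text
clock: 8.95
position: [0.4726, 0.0153, 0.0754]
eef_rot: [2.22, 2.221, 0.002]
force: [1.2, 0.2, -0.2]
finger_gap: 0.0004
finger_force: 0.0
```

step_arm([
  [0, 0, 0.01, 0, 0, 0],
  [0, 0, 0.012, 0, 0, 0],
  [0, 0, 0, 0, 0, 0],
  [0, 0, 0, 0, 0, 0],
  [0, 0, 0, 0, 0, 0],
])

```text
clock: 9.45
position: [0.472, 0.0151, 0.068]
eef_rot: [-2.222, -2.221, 0.0]
force: [-0.1, 0.3, -0.3]
finger_gap: 0.0002
finger_force: 0.0
```

step_arm([
  [0, 0, 0.0017, 0, 0, 0],
  [0, 0, 0, 0, 0, 0],
  [0, 0, 0, 0, 0, 0],
])

```text
clock: 9.75
position: [0.4719, 0.0152, 0.0676]
eef_rot: [2.221, 2.222, -0.0]
force: [0.1, 1.2, -0.8]
finger_gap: -0.0001
finger_force: 0.0
```

step_arm([
  [0, 0, 0.0017, 0, 0, 0],
  [0, 0, 0, 0, 0, 0],
  [0, 0, 0, 0, 0, 0],
])

```text
clock: 10.05
position: [0.4719, 0.0152, 0.067]
eef_rot: [2.221, 2.221, -0.0]
force: [-0.3, -0.0, -0.3]
finger_gap: -0.0
finger_force: 0.1
```

step_arm([
  [0, 0, 0.0013, 0, 0, 0],
  [0, 0, 0, 0, 0, 0],
  [0, 0, 0, 0, 0, 0],
])

```text
clock: 10.35
position: [0.4719, 0.0153, 0.0668]
eef_rot: [2.221, 2.221, 0.0]
force: [-2.6, 0.7, 7.7]
finger_gap: 0.0
finger_force: 3.5
```

Pad D is solid, so A is the giving corner. To confirm, I'll press D again and then A.

step_arm([
  [0, 0, -0.015, 0, 0, 0],
  [0, 0, -0.027, 0, 0, 0],
  [0, 0, 0, 0, 0, 0],
  [0, 0, 0, 0, 0, 0],
  [0, 0, 0.02, 0, 0, 0],
  [0, 0, 0.017, 0, 0, 0],
  [0, 0, 0, 0, 0, 0],
  [0, 0, 0, 0, 0, 0],
])

```text
clock: 11.15
position: [0.4716, 0.0153, 0.0678]
eef_rot: [-2.221, -2.221, 0.001]
force: [0.7, 0.2, -0.2]
finger_gap: 0.0002
finger_force: 0.0
```

step_arm([
  [0, 0, 0.0037, 0, 0, 0],
  [0, 0, 0, 0, 0, 0],
  [0, 0, 0, 0, 0, 0],
])

```text
clock: 11.45
position: [0.4718, 0.0152, 0.067]
eef_rot: [-2.221, -2.221, 0.0]
force: [-0.2, -0.5, -0.1]
finger_gap: 0.0
finger_force: 0.1
```

step_arm([
  [0, 0, 0.0013, 0, 0, 0],
  [0, 0, 0, 0, 0, 0],
  [0, 0, 0, 0, 0, 0],
  [0, 0, 0, 0, 0, 0],
])

```text
clock: 11.85
position: [0.4719, 0.0153, 0.0668]
eef_rot: [2.221, 2.221, 0.0]
force: [-3.1, 0.2, 7.0]
finger_gap: -0.0002
finger_force: 3.5
```

step_arm([
  [0, 0, -0.015, 0, 0, 0],
  [0, 0, -0.027, 0, 0, 0],
  [0.0603, 0.0416, 0, 0, 0, 0],
  [0.0603, 0.0416, 0, 0, 0, 0],
  [0.0603, 0.0416, 0, 0, 0, 0],
  [0.0603, 0.0416, 0, 0, 0, 0],
  [0, 0, 0, 0, 0, 0],
  [0, 0, 0.015, 0, 0, 0],
])

```text
clock: 12.65
position: [0.522, 0.0877, 0.0753]
eef_rot: [2.22, 2.222, 0.001]
force: [-0.5, -0.4, -0.4]
finger_gap: -0.0001
finger_force: 0.0
```

step_arm([
  [0, 0, 0.01, 0, 0, 0],
  [0, 0, 0.012, 0, 0, 0],
  [0, 0, 0, 0, 0, 0],
  [0, 0, 0, 0, 0, 0],
  [0, 0, 0, 0, 0, 0],
])

```text
clock: 13.15
position: [0.5218, 0.0875, 0.0682]
eef_rot: [2.222, 2.221, 0.0]
force: [-0.1, 0.1, -0.3]
finger_gap: 0.0002
finger_force: 0.0
```

step_arm([
  [0, 0, 0.004, 0, 0, 0],
  [0, 0, 0, 0, 0, 0],
  [0, 0, 0, 0, 0, 0],
])

```text
clock: 13.45
position: [0.5218, 0.0876, 0.067]
eef_rot: [2.221, 2.221, -0.0]
force: [0.8, -0.4, 1.1]
finger_gap: 0.0001
finger_force: 0.3
```

step_arm([
  [0, 0, 0.004, 0, 0, 0],
  [0, 0, 0, 0, 0, 0],
  [0, 0, 0, 0, 0, 0],
])

```text
clock: 13.75
position: [0.5218, 0.0876, 0.0657]
eef_rot: [-2.221, -2.221, 0.0]
force: [0.3, 0.2, 0.8]
finger_gap: 0.0004
finger_force: 0.4
```

step_arm([
  [0, 0, 0.004, 0, 0, 0],
  [0, 0, 0, 0, 0, 0],
  [0, 0, 0, 0, 0, 0],
])

```text
clock: 14.05
position: [0.5218, 0.0876, 0.0645]
eef_rot: [-2.222, -2.221, 0.0]
force: [0.9, 0.9, 2.0]
finger_gap: 0.0003
finger_force: 0.5
```

step_arm([
  [0, 0, 0.0027, 0, 0, 0],
  [0, 0, 0, 0, 0, 0],
  [0, 0, 0, 0, 0, 0],
])

```text
clock: 14.35
position: [0.5219, 0.0877, 0.064]
eef_rot: [2.221, 2.221, 0.0]
force: [-1.7, 1.2, 7.6]
finger_gap: 0.0002
finger_force: 3.9
```

step_arm([
  [0, 0, -0.03, 0, 0, 0],
  [0, 0, -0.12, 0, 0, 0],
  [0, 0, -0.15, 0, 0, 0],
  [0, 0, -0.15, 0, 0, 0],
  [0, 0, -0.15, 0, 0, 0],
  [0, 0, 0, 0, 0, 0],
])

```text
clock: 14.95
position: [0.5239, 0.088, 0.25]
eef_rot: [2.218, 2.218, 0.011]
force: [1.2, 0.1, -1.1]
finger_gap: 0.0002
finger_force: 0.0
```

step_arm([
  [-0.112, -0.0325, 0, 0, 0, 0],
  [-0.112, -0.0325, 0, 0, 0, 0],
  [-0.112, -0.0325, 0, 0, 0, 0],
  [-0.112, -0.0325, 0, 0, 0, 0],
  [-0.112, -0.0325, 0, 0, 0, 0],
  [-0.112, -0.0325, 0, 0, 0, 0],
  [-0.112, -0.0325, 0, 0, 0, 0],
  [-0.112, -0.0325, 0, 0, 0, 0],
], jaw=85)

```text
clock: 15.75
position: [0.4429, -0.1825, 0.244]
eef_rot: [2.221, 2.221, 0.0]
force: [1.0, 0.6, 0.4]
finger_gap: 0.0853
finger_force: 0.0
```

step_arm([
  [0, 0, 0, 0, 0, 0],
  [0, 0, 0, 0, 0, 0],
  [0, 0, 0, 0, 0, 0],
  [0, 0, 0, 0, 0, 0],
])

```text
clock: 16.15
position: [0.444, -0.1803, 0.2438]
eef_rot: [-2.22, -2.223, -0.0]
force: [-0.3, -0.5, -0.8]
finger_gap: 0.0848
finger_force: 0.0
```

```bash
python3 - <<'E'
from plant import bot, viewer
from h import *
s=bot.state(); print(s['position'],s['eef_rot'],s['force'])
f=viewer.grab_frame('wrist'); np.savez('w1.npz',**f)
cv2.imwrite('pics/w1.png',cv2.resize(f['image'][:,:,::-1],(800,600),interpolation=cv2.INTER_CUBIC))
print(tocam(f,[.444,-.2114,.076]))
E
```

```text
[ 0.4440363  -0.18030438  0.24375223] [-2.21963499e+00 -2.22298777e+00 -6.25330478e-05] [-0.32096163 -0.45382561 -0.77030368]
[[400.19597513 321.89675472]]
```

View pics/w1.png

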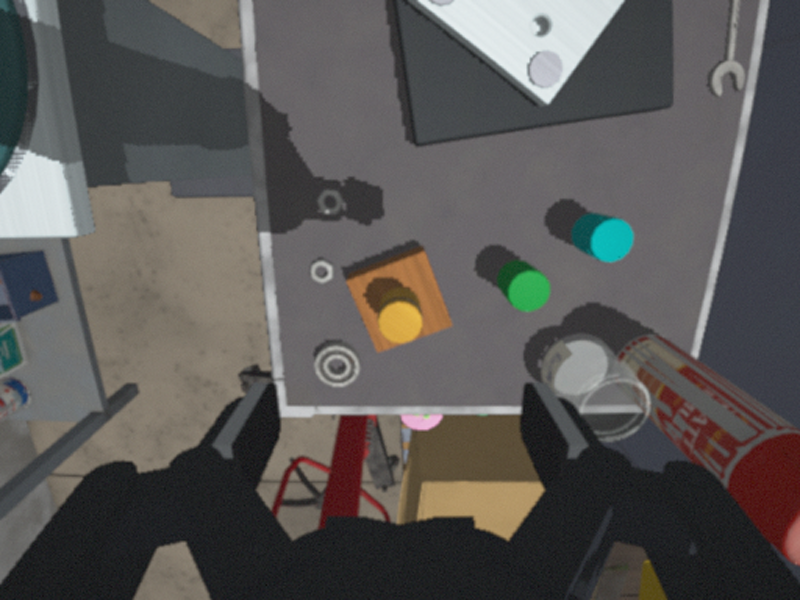

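Weight top at (400,322), matching the earlier estimate of (0.444, -0.2114). Green is at (528,288) and turquoise at (610,240), both clear of the grasp.

step_arm([
  [-0.052, 0, 0.05, 0, 0, 0],
  [-0.052, 0, 0.1, 0, 0, 0],
  [0, 0, 0.12, 0, 0, 0],
  [0, 0, 0.12, 0, 0, 0],
  [0, 0, 0.11, 0, 0, 0],
  [0, 0, 0.07, 0, 0, 0],
  [0, 0, 0.04, 0, 0, 0],
  [0, 0, 0.027, 0, 0, 0],
])

```text
clock: 17.0
position: [0.4439, -0.2121, 0.052]
eef_rot: [-2.22, -2.222, 0.0]
force: [-0.1, 0.7, 0.8]
finger_gap: 0.0849
finger_force: 0.0
```

step_arm([
  [0, 0, 0, 0, 0, 0],
  [0, 0, 0, 0, 0, 0],
  [0, 0, 0, 0, 0, 0],
])

```text
clock: 17.3
position: [0.4443, -0.2126, 0.0535]
eef_rot: [2.22, 2.221, 0.001]
force: [0.0, 0.2, -0.5]
finger_gap: 0.0851
finger_force: 0.0
```

step_arm([
  [0, 0, 0, 0, 0, 0],
  [0, 0, 0, 0, 0, 0],
  [0, 0, 0, 0, 0, 0],
  [0, 0, 0, 0, 0, 0],
  [0, 0, 0, 0, 0, 0],
  [0, 0, 0, 0, 0, 0],
], jaw=30, newtons=30)

```text
clock: 17.9
position: [0.4438, -0.2125, 0.0529]
eef_rot: [2.221, 2.221, 0.0]
force: [-1.7, 1.3, 5.2]
finger_gap: 0.0336
finger_force: 29.2
```

step_arm([
  [0, 0, -0.01, 0, 0, 0],
  [0, 0, -0.03, 0, 0, 0],
  [0, 0, -0.08, 0, 0, 0],
  [0, 0, -0.12, 0, 0, 0],
  [0, 0, -0.12, 0, 0, 0],
  [0, 0, -0.09, 0, 0, 0],
  [0, 0, -0.04, 0, 0, 0],
])

```text
clock: 18.6
position: [0.4443, -0.2127, 0.2024]
eef_rot: [2.219, 2.219, 0.002]
force: [0.8, 0.3, -4.2]
finger_gap: 0.0332
finger_force: 30.7
```

step_arm([
  [0.04, 0.016, 0, 0, 0, 0],
  [0.1, 0.039, 0, 0, 0, 0],
  [0.11, 0.043, 0, 0, 0, 0],
  [0.11, 0.043, 0, 0, 0, 0],
  [0.11, 0.043, 0, 0, 0, 0],
  [0.11, 0.043, 0, 0, 0, 0],
  [0.09, 0.035, 0, 0, 0, 0],
  [0.038, 0.015, 0, 0, 0, 0],
])

```text
clock: 19.4
position: [0.5268, 0.0038, 0.198]
eef_rot: [-2.216, -2.224, 0.002]
force: [-0.3, 0.5, -3.4]
finger_gap: 0.0329
finger_force: 30.7
```

step_arm([
  [0, 0, 0, 0, 0, 0],
  [0, 0, 0, 0, 0, 0],
  [0, 0, 0, 0, 0, 0],
  [0, 0, 0, 0, 0, 0],
])

```text
clock: 19.8
position: [0.5266, -0.0009, 0.1995]
eef_rot: [-2.223, -2.22, 0.001]
force: [-0.0, -0.9, -2.5]
finger_gap: 0.033
finger_force: 30.7
```

```bash
python3 - <<'E'
from plant import bot, viewer
from h import *
s=bot.state(); print(s['position'],s['eef_rot'],s['force'],s['finger_gap'])
f=viewer.grab_frame('wrist'); np.savez('w2.npz',**f)
cv2.imwrite('pics/w2.png',cv2.resize(f['image'][:,:,::-1],(800,600),interpolation=cv2.INTER_CUBIC))
print(tocam(f,[[.5268,.0599,.05],[.5217,.0876,.053]]))
E
```

```text
[ 0.52659097 -0.00089651  0.19946655] [-2.22292427e+00 -2.21986289e+00  6.77789151e-04] [-0.02628458 -0.92659994 -2.53346439] 0.033005779370731986
[[400.57392372 196.87909932]
 [392.19838447 151.18420382]]
```

View pics/w2.png

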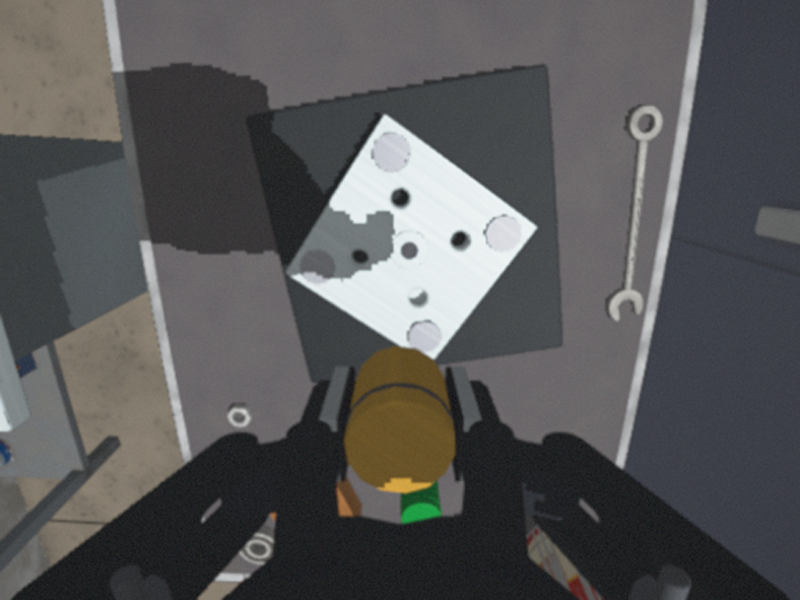

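Hole A is at (400,198), against a prediction of (401,197), and the weight sits between the jaws. I'll refine the cover position from the pads and work out the weight's offset in the grip.

```bash
python3 - <<'E'
from h import *
f=dict(np.load('w2.npz'))
p=onplane(f,[(391,152),(503,233),(425,335),(317,265)],.053)[:,:2]
print(p.round(4),p.mean(0)); 
th=np.radians(np.array([100.5,10.5,-79.5,-169.5])); m=.0622*np.c_[np.cos(th),np.sin(th)]
q=p-p.mean(0); r=np.degrees(np.angle(np.sum((q@[1,1j])*np.conj(m@[1,1j])))); a=np.radians(100.5+r)
print('rot',r,'holeA fit',p.mean(0)+.03394*np.array([np.cos(a),np.sin(a)]),'direct',onplane(f,[(400.5,198)],.05))
t=np.linspace(0,2*np.pi,200)
for dy in (0,.001,.002):
  c=np.array([.5266,-.0009+dy,.1995]); P=np.concatenate([np.c_[c[0]+.017*np.cos(t),c[1]+.017*np.sin(t),0*t+c[2]+h] for h in(-.017,.023)])
  P2=np.c_[c[0]+.005*np.cos(t),c[1]+.005*np.sin(t),0*t+c[2]-.037]
  u=tocam(f,P); u2=tocam(f,P2); print(dy,'body min row',u[:,1].min(),'tip min row',u2[:,1].min(),'cols',u[:200,0].min(),u[:200,0].max(),'top max row',u[:,1].max())
im=f['image'][:,:,::-1][210:330,200:312]
cv2.imwrite('pics/c2.png',cv2.resize(im,(560,600),interpolation=cv2.INTER_CUBIC))
E
```

```text
[[ 0.521   0.0871]
 [ 0.5932  0.0373]
 [ 0.5437 -0.0338]
 [ 0.4714  0.0162]] [0.53230375 0.02671529]
rot -0.2597652660207792 holeA fit [0.52627004 0.06011466] direct [[0.52675196 0.05919952 0.05      ]]
0 body min row 343.82364415821934 tip min row 350.86319287708767 cols 356.17018562483315 444.5019424793286 top max row 495.7615733366101
0.001 body min row 341.3456398295198 tip min row 348.7107615611963 cols 356.0771575480266 444.5880150824873 top max row 493.22034453026197
0.002 body min row 338.8573776372677 tip min row 346.5504812365497 cols 355.98390371945663 444.6742820437907 top max row 490.6643995441018
```

View pics/c2.png

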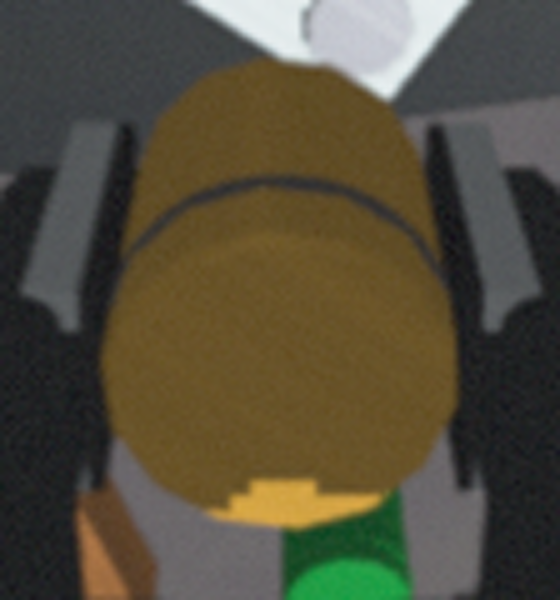

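The weight is centred in the grip: predicted column 400.3, seen 400.6, with a y offset of about 0–0.5 mm. I'll go over hole A.

step_arm([
  [0.05, 0, 0.02, 0, 0, 0],
  [0.08, 0, 0.06, 0, 0, 0],
  [0.05, 0, 0.08, 0, 0, 0],
  [0.021, 0, 0.08, 0, 0, 0],
  [0, 0, 0.06, 0, 0, 0],
  [0, 0, 0.035, 0, 0, 0],
  [0, 0, 0.02, 0, 0, 0],
])

```text
clock: 20.55
position: [0.5267, 0.0598, 0.0925]
eef_rot: [-2.222, -2.22, 0.001]
force: [0.2, 0.8, -2.9]
finger_gap: 0.0334
finger_force: 30.7
```

step_arm([
  [0, 0, 0, 0, 0, 0],
  [0, 0, 0, 0, 0, 0],
  [0, 0, 0, 0, 0, 0],
  [0, 0, 0, 0, 0, 0],
])

```text
clock: 20.95
position: [0.5272, 0.0603, 0.0937]
eef_rot: [2.221, 2.221, 0.001]
force: [0.0, 0.0, -3.6]
finger_gap: 0.0328
finger_force: 30.7
```

```bash
python3 - <<'E'
from plant import bot, viewer
from h import *
s=bot.state(); print(s['position'],s['eef_rot'],s['force'],s['wrist_torque'])
f=viewer.grab_frame('side'); np.savez('s3.npz',**f); g=viewer.grab_frame('scene'); np.savez('g3.npz',**g)
c=[.5266,.0598,.05]
out=[]
for x in (f,g):
  u=tocam(x,[c])[0]*.64; a,b=(u-[40,50]).astype(int); print(u,a,b)
  out.append(cv2.resize(x['image'][b:b+80,a:a+80,::-1],(400,400),interpolation=cv2.INTER_CUBIC))
cv2.imwrite('pics/c3.png',np.hstack(out))
E
```

```text
[0.52719221 0.06030155 0.09371057] [2.22113187e+00 2.22099726e+00 1.14880446e-03] [ 0.03709566  0.0391123  -3.55658568] [ 0.0089524   0.01589369 -0.037426  ]
[257.43710132 188.33231244] 217 138
[251.98662323 218.35732794] 211 168
```

View pics/c3.png

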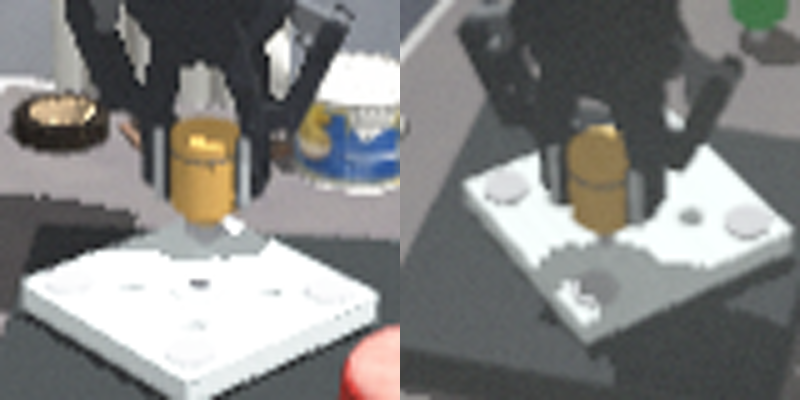

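The weight hangs over hole A in both views: column 203 against a predicted 202 in the side crop, and 603 against 605 in the scene crop. Descending slowly.

step_arm([
  [-0.002, -0.0015, 0.01, 0, 0, 0],
  [0, 0, 0.0067, 0, 0, 0],
  [0, 0, 0, 0, 0, 0],
  [0, 0, 0, 0, 0, 0],
])

```text
clock: 21.45
position: [0.5264, 0.0597, 0.088]
eef_rot: [-2.221, -2.221, 0.0]
force: [-1.2, 0.5, -4.3]
finger_gap: 0.0331
finger_force: 30.7
```

step_arm([
  [0, 0, 0.0067, 0, 0, 0],
  [0, 0, 0, 0, 0, 0],
  [0, 0, 0, 0, 0, 0],
])

```text
clock: 21.75
position: [0.5264, 0.0597, 0.086]
eef_rot: [-2.221, -2.221, 0.0]
force: [-0.1, -0.5, -3.1]
finger_gap: 0.0332
finger_force: 30.7
```

step_arm([
  [0, 0, 0.005, 0, 0, 0],
  [0, 0, 0, 0, 0, 0],
  [0, 0, 0, 0, 0, 0],
])

```text
clock: 22.05
position: [0.5264, 0.0597, 0.0845]
eef_rot: [-2.221, -2.221, 0.0]
force: [-0.5, 0.2, -4.4]
finger_gap: 0.0335
finger_force: 30.7
```

step_arm([
  [0, 0, 0.005, 0, 0, 0],
  [0, 0, 0.005, 0, 0, 0],
  [0, 0, 0, 0, 0, 0],
  [0, 0, 0, 0, 0, 0],
])

```text
clock: 22.45
position: [0.5264, 0.0597, 0.0815]
eef_rot: [-2.221, -2.221, 0.0]
force: [-0.6, -0.7, -3.6]
finger_gap: 0.0333
finger_force: 30.7
```

step_arm([
  [0, 0, 0.006, 0, 0, 0],
  [0, 0, 0.006, 0, 0, 0],
  [0, 0, 0, 0, 0, 0],
  [0, 0, 0, 0, 0, 0],
])

```text
clock: 22.85
position: [0.5264, 0.0597, 0.0779]
eef_rot: [-2.221, -2.221, 0.0]
force: [0.6, -0.5, -2.6]
finger_gap: 0.0333
finger_force: 30.7
```

step_arm([
  [0, 0, 0.005, 0, 0, 0],
  [0, 0, 0.005, 0, 0, 0],
  [0, 0, 0, 0, 0, 0],
  [0, 0, 0, 0, 0, 0],
])

```text
clock: 23.25
position: [0.5264, 0.0597, 0.0749]
eef_rot: [-2.221, -2.221, 0.0]
force: [-0.5, 0.1, -3.7]
finger_gap: 0.0331
finger_force: 30.7
```

step_arm([
  [0, 0, 0.004, 0, 0, 0],
  [0, 0, 0.003, 0, 0, 0],
  [0, 0, 0, 0, 0, 0],
  [0, 0, 0, 0, 0, 0],
])

```text
clock: 23.65
position: [0.5264, 0.0597, 0.0729]
eef_rot: [-2.221, -2.221, 0.0]
force: [-0.2, -0.6, -3.8]
finger_gap: 0.0331
finger_force: 30.7
```

step_arm([
  [0, 0, 0.003, 0, 0, 0],
  [0, 0, 0, 0, 0, 0],
  [0, 0, 0, 0, 0, 0],
])

```text
clock: 23.95
position: [0.5265, 0.0598, 0.072]
eef_rot: [2.221, 2.222, 0.0]
force: [-0.5, 0.7, -0.3]
finger_gap: 0.0333
finger_force: 30.7
```

step_arm([
  [0, 0, 0.002, 0, 0, 0],
  [0, 0, 0, 0, 0, 0],
  [0, 0, 0, 0, 0, 0],
])

```text
clock: 24.25
position: [0.5265, 0.0598, 0.0715]
eef_rot: [2.221, 2.222, 0.0]
force: [-0.1, 1.2, 1.6]
finger_gap: 0.0328
finger_force: 30.9
```

step_arm([
  [0, 0, 0.002, 0, 0, 0],
  [0, 0, 0, 0, 0, 0],
  [0, 0, 0, 0, 0, 0],
])

```text
clock: 24.55
position: [0.5266, 0.0599, 0.0712]
eef_rot: [2.221, 2.221, 0.001]
force: [-3.6, 2.4, 9.8]
finger_gap: 0.0331
finger_force: 32.1
```

Seated: the height matches the corner-down state. I'll ease off and release.

step_arm([
  [0, 0, -0.0015, 0, 0, 0],
  [0, 0, 0, 0, 0, 0],
  [0, 0, 0, 0, 0, 0],
])

```text
clock: 24.85
position: [0.5266, 0.0598, 0.0714]
eef_rot: [2.221, 2.221, 0.0]
force: [-1.7, 1.2, 3.9]
finger_gap: 0.0327
finger_force: 31.2
```

step_arm([
  [0, 0, 0, 0, 0, 0],
  [0, 0, 0, 0, 0, 0],
  [0, 0, 0, 0, 0, 0],
  [0, 0, 0, 0, 0, 0],
  [0, 0, 0, 0, 0, 0],
], jaw=60)

```text
clock: 25.35
position: [0.5264, 0.0596, 0.0712]
eef_rot: [-2.221, -2.221, 0.0]
force: [0.3, -0.2, -0.2]
finger_gap: 0.0601
finger_force: 0.0
```

step_arm([
  [0, 0, -0.03, 0, 0, 0],
  [0, 0, -0.05, 0, 0, 0],
  [0, 0, -0.1, 0, 0, 0],
  [0, 0, -0.1, 0, 0, 0],
  [-0.1, 0, -0.05, 0, 0, 0],
  [-0.1, 0, 0, 0, 0, 0],
  [0, 0, 0, 0, 0, 0],
  [0, 0, 0, 0, 0, 0],
])

```text
clock: 26.15
position: [0.5264, -0.0007, 0.1708]
eef_rot: [2.223, 2.22, 0.0]
force: [-0.0, 1.1, -0.3]
finger_gap: 0.0597
finger_force: 0.0
```

```bash
python3 - <<'E'
from plant import bot, viewer
from h import *
s=bot.state(); print(s['position'],s['force'],s['finger_gap'])
f=viewer.grab_frame('wrist'); g=viewer.grab_frame('side')
print(tocam(f,[[.5268,.0599,.0943],[.5217,.0876,.05]])*.64)
a=cv2.resize(f['image'][:,:,::-1],(448,336)); u=(tocam(g,[[.5266,.0598,.05]])[0]*.64-[30,45]).astype(int)
b=cv2.resize(g['image'][u[1]:u[1]+84,u[0]:u[0]+84,::-1],(336,336),interpolation=cv2.INTER_CUBIC)
cv2.imwrite('pics/fin.png',np.hstack([a,b]))
np.savez('w4.npz',**f)
E
```

```text
[ 0.5264046  -0.00068667  0.17075988] [-0.03772197  1.14590416 -0.28179391] 0.05967442559209226
[[256.56328251 133.52902632]
 [250.57337148  96.19594084]]
```

View pics/fin.png

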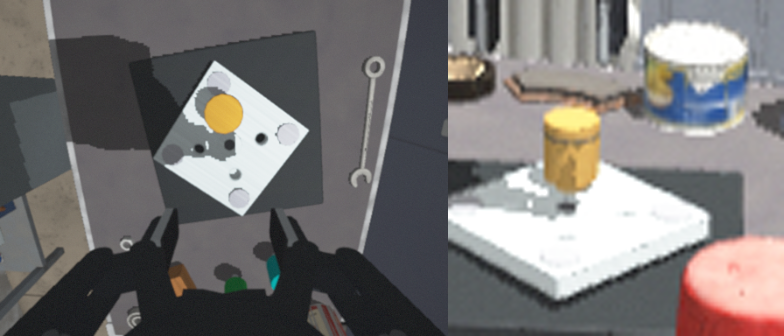

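The picture shows the weight upright in hole A, with its top at (224,114) where expected. The shoulder is on the cover and the gripper is clear. Handing in.

```bash
python3 -c "
from plant import bot
print(bot.job_done())"
```

```text
the job is handed in; nothing more can be done
None
```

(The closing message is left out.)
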